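# Find the weighted splash float and stand it heavy end down

### The arm

A 7-joint arm with a two-finger parallel gripper is mounted at the origin on the work surface. World frame = base frame: x ahead of the robot, y to its left, z up, the work surface at z = 0. Lengths are in m, angles in rad, forces in N, time in s.
With the tool pointing down it reaches from about 0.4 to 0.925 m from the base axis. Payload 4.1 kg.
Tool frame: the origin (TCP) lies at the very end of the fingers, on their centre line; the grasp point (between the pads) lies 19 mm behind it; z points along the fingers, x is the direction in which the jaws open and shut, and the axes are right-handed (so a half turn about z gives the same grasp; the last joint's range is limited). The gripper opens to 85 mm and grips with 20 to 120 N. Pads are 22 mm wide; open, the fingers measure 114 mm over their backs; the gripper's body (76 mm by 85 mm) begins 54 mm behind the grasp point. The pads swing forward as they close: fully open they stand 13 mm farther back than shut.
Start: joints at [1.222, 0.398, 0.045, 1.537, -0.019, 1.207, -0.051], TCP at [0.161, -0.63, 0.231] pointing down, gripper open.
Joint ranges: [-2.82, 2.82], [-0.49, 2.23], [-1.37, 1.46], [0, 2.46], [-1.36, 4.5], [0.23, 2], [-2.94, 2.94]. Speed limits (rad/s): [2.57, 2.57, 3.14, 3.14, 3.14, 3.14, 3.14].

### API

Orientations are given as a rotation vector (axis times angle).
In Python, from workcell import arm, cams, job gives the robot as it stands.
- The arm moves only by the tool play_rows, never from a script. Its argument "series" is a list of rows, each a list of 6 numbers: the shift along the world's x, y, z in m, then the turn, a rotation vector about the world's x, y, z in rad. A call has 1 to 8 rows; each row shifts and turns the commanded pose from where the row before left it; what a row does not reach is not made up. A row lasts 1/12 s, in which the tool goes at most 41.7 mm and 7.16 degrees, less where a joint would pass 70% of its speed; a pose out of reach is approached as far as the arm can. A call is refused whole if a number of a shift passes 0.0417 or a number of a turn 0.125, either way. A call with a gripper value outside its range is refused whole. "gripper" is the opening, from 0 (shut) to 1 (fully open), set as the call begins (left out, the last holds). The fingers move at their own pace and stop on an object; "newtons" is the grip in N (left out, the last holds). Time passes only in rows, so rows that do not move let the fingers close. It gives the time, the measured TCP pose, the force and the opening at its end, in the units of the state.
- arm.get_obs(): the state, without advancing time (a new reading comes with each control period).
- cams.get_image(name): name is "scene" or "top" or "wrist"; returns a dict with "frame" (420x560x3 uint8, red, green, blue), "z_map" (420x560 float32, m along the optical axis (not along the pixel's ray), 0 where there is no reading), "fx", "fy", "cx", "cy" (pixels), "dist_coeffs" ([k1, k2, p1, p2, k3] as OpenCV has them; the pictures are not rectified), "world_to_cam" (4x4, takes a point from world to camera coordinates). Camera axes: x right, y up, looking along -z (the intrinsics and any distortion apply to the point x, -y, -z); pixel columns grow to the right and rows downward; lengths in m; the calibration is good to about 2 mm. A picture is of the moment at which its call begins.
- job.hand_in(): hands the job in, once; it reports no verdict.
The state is a dict: "clock": time; "joint_positions": joint angles; "dq": joint speeds; "tau": joint torques, N m; "tcp_pos": TCP position; "orientation": TCP orientation; "force": force on the tool from outside, world axes, zero at the start; "ft_torque": the same for the moment, N m; "gripper_width": finger opening in m.
Only numpy, scipy, OpenCV 4.12 (cv2) and the standard library are available. Lean on these libraries where they do the work, as an engineer would, in place of code of your own. Each camera call takes 0.05 s, during which the arm holds its last target. There are 200 camera calls.

### The job

Only one of the two orange splash floats still has its weight, hidden in one of its ends: feel for it with the float in the grip, then stand that float upright on the black drip mat, heavy end down (it topples off the light end), and leave it standing by itself. The empty float must end up lying in its own cradle. Never drop or lay a float on the table or the mat (use its own cradle if you need a new grip), and do not shove the tumbler, the phone or the wood block about.

Things in the scene. Friction and masses are not known exactly. Their poses are not given: they have to be found in the camera images.
- float_a: loose float, 140 mm long: orange tube 32 mm in diameter, free to grip to 50 mm either side of the middle, two white bands, a white domed cap 48 mm across on each end. Origin: its middle; x axis along it. One float, a or b, has a slug in its +x or -x end (drawn each run): 0.24 to 0.27 kg, centre of mass 31 to 35 mm from the middle; the other is empty: 0.05 to 0.08 kg. Starts level in cradle_a
- float_b: a second float that looks like float_a; starts level in cradle_b. Stood heavy end down, a float's origin is 70 mm above the surface; it rights itself from tilts up to 7 degrees and rocks a little. On its light end it topples within 2 s; the empty float may stand or topple on either end. The caps are 12 mm thick, widest 59 mm from the middle, crown radius 53 mm
- cradle_a: fixed light-wood cradle holding float_a with its axis 60 mm above the table. Origin: middle of its underside, on the table; x along the float, roughly along world y (up to 15 degrees off). Base board 106 x 50 x 8 mm; two V blocks 10 mm thick, 44 mm either side of the middle, about 50 mm wide, arms at 45 degrees, 60 mm high; between them it is free above the board
- cradle_b: a second fixed cradle like cradle_a; it carries float_b. The two cradles and the mat swap places from run to run
- mat: the drip mat: flat black rubber with two blue lines, 160 mm (its x) by 130 mm (its y), 4 mm thick, fixed to the table. Origin: centre of its underside; x roughly away from the robot (up to 17 degrees off)
- tumbler: bystander: a loose open steel tumbler, 76 mm across, 105 mm high. Origin: centre of its underside
- phone: bystander: a loose black phone lying flat, 145 x 70 x 9 mm. Origin: centre of its underside
- clapper: bystander: a loose wood sound block with a red top, 100 x 50 x 26 mm. Origin: centre of its underside
Things that resemble listed ones, but are neither listed nor needed, are in the scene too. Leave any pink or turquoise look-alike of the cradle_b alone.

How it is judged:
By the outcome, as a careful person would: the job done as asked, in the order asked, and still so for the second after the job is handed in, with the robot touching nothing.
It also fails if it takes over 58 s, if anything falls off the work surface, if the arm or the gripper's body presses on something with over 40 N, if the wrist force passes 120 N, or if a joint passes its speed limit or range.

## Working session

There is one attempt and no reset: what is moved stays moved. The work goes in short steps, Python scripts to look and compute and a tool call to move; the robot and the scene stay as the last step left them, time stands still between calls to the robot, and variables do not carry over. Pictures are saved under pics/ and viewed, about 8 in all and at most 12, crops included, and the job is handed in when it is done.

Besides the shell and the picture viewer there is one more tool, called after "Emit:" as name(argument=value, ...) on one line, values as JSON. play_rows: Moves the arm, as the interface text tells. Its arguments: {"type":"object","properties":{"series":{"type":"array"},"gripper":{"type":"number"},"newtons":{"type":"number"}},"required":["series"]}

```bash
mkdir -p pics; cat > h.py <<'E'
import numpy as np, cv2
from workcell import arm, cams, job
def grab(n):
    d=cams.get_image(n); np.savez('pics/'+n+'.npz',**{k:np.array(v) for k,v in d.items()}); return d
def load(n): return dict(np.load('pics/'+n+'.npz'))
def rays(d,px):
    K=np.array([[d['fx'],0,d['cx']],[0,d['fy'],d['cy']],[0,0,1]],float)
    u=cv2.undistortPoints(np.array(px,float).reshape(-1,1,2),K,np.array(d['dist_coeffs'],float)).reshape(-1,2)
    c=np.c_[u[:,0],-u[:,1],-np.ones(len(u))]
    T=np.linalg.inv(d['world_to_cam']); return T[:3,3],c@T[:3,:3].T
def onplane(d,px,z):
    o,r=rays(d,px); return o+r*((z-o[2])/r[:,2])[:,None]
def bydepth(d,px):
    o,r=rays(d,px); p=np.array(px,int); return o+r*d['z_map'][p[:,1],p[:,0]][:,None]
def save(n,im): cv2.imwrite('pics/'+n+'.png',im[:,:,::-1])
E
python3 - <<'E'
from h import *
o=arm.get_obs(); print({k:np.round(v,3).tolist() for k,v in o.items()})
for n in ('top','scene'):
    d=grab(n); save(n+'0',d['frame']); print(n,np.round(np.linalg.inv(d['world_to_cam'])[:3,3],3))
E
```

```text
{'clock': 0.0, 'joint_positions': [1.222, 0.399, 0.045, 1.538, -0.019, 1.207, -0.051], 'dq': [0.0, 0.002, -0.001, -0.002, 0.001, -0.001, 0.0], 'tau': [0.0, -47.512, 1.364, -25.422, 0.011, 0.01, -0.0], 'tcp_pos': [0.161, -0.629, 0.23], 'orientation': [-2.48, 1.927, 0.003], 'force': [-0.445, 0.051, 0.171], 'ft_torque': [0.018, -0.008, 0.046], 'gripper_width': 0.086}
top [0.359 0.007 1.29 ]
scene [ 1.535 -0.014  1.213]
```

View pics/top0.png

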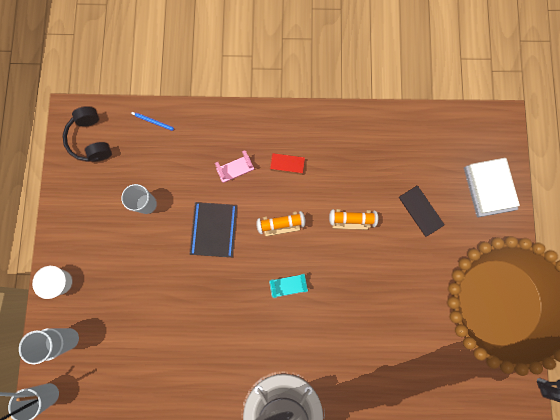

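View pics/scene0.png

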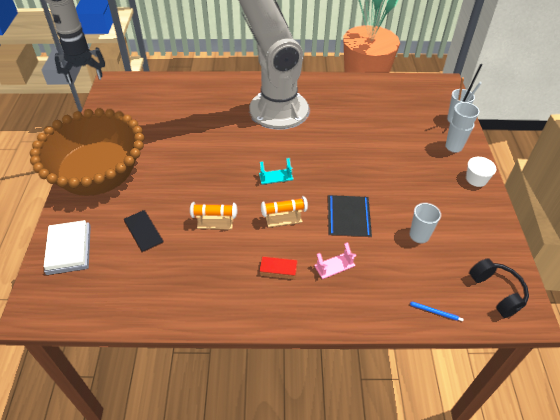

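The top view shows the two orange floats at (281,222) and (354,218), each in a light-wood cradle. The black mat with its blue lines is at (214,230). The pink (235,166) and turquoise (289,286) cradles are look-alikes, to be left alone. The bystanders are the tumbler (139,199), the phone (421,211) and the red-topped block (288,163).

```bash
python3 - <<'E'
from h import *
for n in ('top','scene'):
    d=load(n); f=d['frame']; h=cv2.cvtColor(f,cv2.COLOR_RGB2HSV)
    m=cv2.inRange(h,(10,200,150),(24,255,255))
    k,l,s,c=cv2.connectedComponentsWithStats(m)
    for i in range(1,k):
        if s[i,4]<30: continue
        ys,xs=np.where(l==i); px=np.c_[xs,ys]
        P=bydepth(d,px); P=P[(P[:,2]>0.04)&(P[:,2]<.09)]
        if len(P)<30: continue
        r=cv2.minAreaRect(px.astype(np.float32)); 
        print(n,'orange',np.round(c[i]),s[i,4],'plane.06',onplane(d,[r[0]],.06)[0].round(4),'maxz',np.percentile(P[:,2],98).round(4))
    # whole float silhouettes: bright white/orange by depth z>0.045 near floats
    yy,xx=np.mgrid[0:420,0:560]; px=np.c_[xx.ravel(),yy.ravel()]
    W=bydepth(d,px).reshape(420,560,3)
    col=(m>0)|((h[:,:,1]<60)&(h[:,:,2]>150))
    mm=(col&(W[:,:,2]>.05)&(W[:,:,2]<.1)&(W[:,:,0]>.3)&(W[:,:,0]<.7)&(abs(W[:,:,1])<.3)).astype(np.uint8)
    mm=cv2.morphologyEx(mm,cv2.MORPH_CLOSE,np.ones((5,5)))
    for ct in cv2.findContours(mm,0,2)[0]:
        if cv2.contourArea(ct)<200: continue
        r=cv2.minAreaRect(ct); b=onplane(d,cv2.boxPoints(r),.06)[:,:2]; e=b-np.roll(b,1,0); L=np.linalg.norm(e,axis=1); v=e[L.argmax()]
        print(n,'float',b.mean(0).round(4),'L',L.max().round(3),L.min().round(3),'ang',np.degrees(np.arctan2(v[1],v[0])).round(1)%180)
    # mat
    mk=((h[:,:,2]<60)&(W[:,:,2]<.03)).astype(np.uint8)|cv2.inRange(h,(100,120,60),(125,255,255))//255
    mk=cv2.morphologyEx(mk,cv2.MORPH_CLOSE,np.ones((5,5)))
    for ct in cv2.findContours(mk,0,2)[0]:
        if cv2.contourArea(ct)<600: continue
        r=cv2.minAreaRect(ct); b=onplane(d,cv2.boxPoints(r),.004)[:,:2]; e=b-np.roll(b,1,0); L=np.linalg.norm(e,axis=1); v=e[L.argmax()]
        print(n,'dark',np.round(r[0]),b.mean(0).round(4),L.round(3)[:2],np.degrees(np.arctan2(v[1],v[0])).round(1)%180)
    q=[(139,199),(421,211),(288,163)] if n=='top' else [(424,225),(143,230),(279,267)]
    print(bydepth(d,q).round(3).tolist())
E
```

```text
top orange [338. 217.] 88 plane.06 [ 0.554  -0.1534  0.06  ] maxz 0.0812
top orange [354. 218.] 165 plane.06 [ 0.5524 -0.1981  0.06  ] maxz 0.0811
top orange [369. 218.] 89 plane.06 [ 0.5523 -0.2417  0.06  ] maxz 0.0803
top orange [296. 220.] 90 plane.06 [ 0.5447 -0.0295  0.06  ] maxz 0.0804
top orange [280. 222.] 163 plane.06 [0.5366 0.0148 0.06  ] maxz 0.0805
top orange [265. 225.] 93 plane.06 [0.5284 0.0587 0.06  ] maxz 0.0822
top float [0.5368 0.0142] L 0.139 0.045 ang 100.6
top float [ 0.5532 -0.1969] L 0.138 0.044 ang 88.0
[[0.61, 0.447, 0.002], [0.584, -0.409, 0.009], [0.725, -0.005, 0.022]]
scene orange [299. 204.] 81 plane.06 [0.5279 0.064  0.06  ] maxz 0.0793
scene orange [285. 206.] 150 plane.06 [0.536 0.02  0.06 ] maxz 0.0781
scene orange [270. 208.] 82 plane.06 [ 0.5441 -0.0238  0.06  ] maxz 0.0783
scene orange [197. 209.] 83 plane.06 [ 0.5531 -0.239   0.06  ] maxz 0.0791
scene orange [213. 209.] 143 plane.06 [ 0.5508 -0.1931  0.06  ] maxz 0.0778
scene orange [228. 210.] 83 plane.06 [ 0.5544 -0.1497  0.06  ] maxz 0.0792
scene float [ 0.5524 -0.193 ] L 0.139 0.059 ang 90.4
scene float [0.5371 0.0172] L 0.141 0.056 ang 101.7
scene dark [143. 230.] [ 0.5863 -0.4082] [0.15  0.071] 31.3
scene dark [94. 16.] [-0.6937 -0.866 ] [0.323 0.181] 15.199999999999989
[[0.631, 0.415, 0.088], [0.594, -0.404, 0.011], [0.734, 0.003, 0.027]]
```

```bash
cat > fk.py <<'E'
import numpy as np
from scipy.spatial.transform import Rotation as R
def fk(q,tool=0.172,d1=.267,d3=.293,a=.0525,d5=.3425,a5=.0775,a6=.076,d7=.097):
    h=np.pi/2; T=np.eye(4)
    for al,A,d,t in zip([0,-h,h,h,h,h,-h],[0,0,0,a,a5,0,a6],[d1,0,d3,0,d5,0,d7],q):
        ca,sa,ct,st=np.cos(al),np.sin(al),np.cos(t),np.sin(t)
        T=T@np.array([[ct,-st,0,A],[st*ca,ct*ca,-sa,-d*sa],[st*sa,ct*sa,ca,d*ca],[0,0,0,1]])
    T[:3,3]+=tool*T[:3,2]; return T
E
python3 - <<'E'
from h import *; from fk import *
o=arm.get_obs(); T=fk(o['joint_positions']); print(T[:3,3],R.from_matrix(T[:3,:3]).as_rotvec()); print(o['tcp_pos'],R.from_rotvec(o['orientation']).as_matrix().round(3).tolist())
d=load('top'); f=d['frame']; h=cv2.cvtColor(f,cv2.COLOR_RGB2HSV)
b=cv2.inRange(h,(100,100,60),(125,255,255)); b[:190]=0;b[270:]=0;b[:,:185]=0;b[:,245:]=0
xs=np.argwhere(b)[:,::-1]; P=onplane(d,xs,.004)
r=cv2.minAreaRect(P[:,:2].astype(np.float32)); print('mat',r,len(P))
q=cv2.inRange(h[185:275,185:245],(0,0,0),(180,255,70)); ct=max(cv2.findContours(q,0,2)[0],key=cv2.contourArea).reshape(-1,2)+185
r=cv2.minAreaRect(onplane(d,ct,.004)[:,:2].astype(np.float32)); print('mat black',r)
E
```

```text
[0.1727768  0.53609191 0.17012306] [ 2.44857601  1.90432225 -0.0866504 ]
[ 0.16059363 -0.62925664  0.23035773] [[0.247, -0.969, -0.001], [-0.969, -0.247, 0.002], [-0.002, 0.0, -1.0]]
mat ((0.5200701355934143, 0.2177162766456604), (0.11747352033853531, 0.15008188784122467), 87.14112091064453) 244Traceback (most recent call last):
  File "<stdin>", line 7, in <module>
ValueError: max() iterable argument is empty
```

The mat centre measures (0.520, 0.218), which agrees with its size (lines 150 mm long, 117 mm apart). The float to the robot's left is at (0.537, 0.016) with its axis at 100.5°. The right one is at (0.5525, -0.195), axis 89°. I'll start with the right one.

Emit:
play_rows(series=[[0.0245,0.0271,-0.003,0,0,0.0815],[0.0245,0.0271,-0.003,0,0,0.0815],[0.0245,0.0271,-0.003,0,0,0.0815],[0.0245,0.0271,-0.003,0,0,0.0815],[0.0245,0.0271,-0.003,0,0,0.0815],[0.0245,0.0271,-0.003,0,0,0.0815],[0.0245,0.0271,-0.003,0,0,0.0815],[0.0245,0.0271,-0.003,0,0,0.0815]], gripper=1)

```text
clock: 0.77
tcp_pos: [0.3574, -0.4114, 0.2069]
orientation: [-2.969, 1.025, 0.001]
force: [-0.3, 0.5, -0.3]
gripper_width: 0.0854
```

Emit:
play_rows(series=[[0.0245,0.0271,-0.003,0,0,0.0815],[0.0245,0.0271,-0.003,0,0,0.0815],[0.0245,0.0271,-0.003,0,0,0.0815],[0.0245,0.0271,-0.003,0,0,0.0815],[0.0245,0.0271,-0.003,0,0,0.0815],[0.0245,0.0271,-0.003,0,0,0.0815],[0.0245,0.0271,-0.003,0,0,0.0815],[0.0245,0.0271,-0.003,0,0,0.0815]])

```text
clock: 1.43
tcp_pos: [0.5533, -0.1948, 0.1829]
orientation: [-3.141, 0.021, 0.001]
force: [0.5, 0.4, -0.2]
gripper_width: 0.0856
```

```bash
cat > ob.py <<'E'
from h import *
from scipy.spatial.transform import Rotation as R
o=arm.get_obs()
print('t',round(o['clock'],2),'q',np.round(o['joint_positions'],3).tolist(),'tcp',np.round(o['tcp_pos'],4).tolist(),'w',round(float(o['gripper_width']),4))
print('R',R.from_rotvec(o['orientation']).as_matrix().round(3).tolist(),'F',np.round(o['force'],2).tolist(),'M',np.round(o['ft_torque'],3).tolist())
E
python3 ob.py; python3 - <<'E'
from h import *
d=grab('wrist'); save('w1',d['frame'])
h=cv2.cvtColor(d['frame'],cv2.COLOR_RGB2HSV); m=cv2.inRange(h,(8,190,120),(26,255,255))
k,l,s,c=cv2.connectedComponentsWithStats(m)
for i in range(1,k):
    if s[i,4]>150:
        ys,xs=np.where(l==i); r=cv2.minAreaRect(np.c_[xs,ys].astype(np.float32)); print(s[i],onplane(d,[r[0]],.06)[0].round(4),bydepth(d,[np.round(r[0])])[0].round(4))
E
```

```text
t 1.43 q [0.613, 0.352, -0.437, 1.74, 0.166, 1.087, 0.109] tcp [0.5533, -0.1948, 0.1829] w 0.0856
R [[1.0, -0.013, -0.001], [-0.013, -1.0, 0.0], [-0.001, -0.0, -1.0]] F [0.45, 0.44, -0.16] M [-0.095, -0.033, -0.004]
[ 264  136   39   34 1075] [ 0.553  -0.1548  0.06  ] [ 0.5527 -0.1523  0.0779]
[ 264  181   39   58 2099] [ 0.5521 -0.2004  0.06  ] [ 0.5521 -0.1956  0.0767]
[263 246  39  33 997] [ 0.5506 -0.2473  0.06  ] [ 0.5508 -0.2389  0.0769]
```

View pics/w1.png

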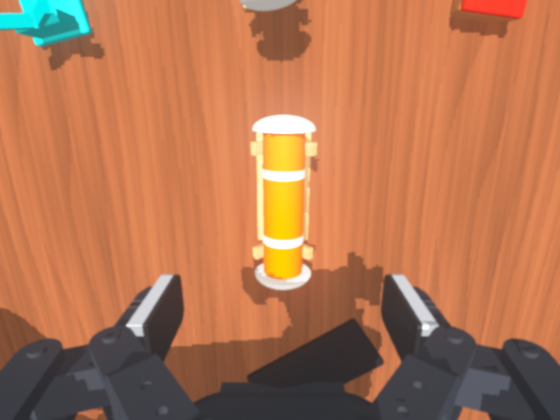

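The wrist view shows the right float centred between the open fingers: tube middle at pixel (284,208), cap ends at (284,125) and (284,275). By depth its middle is (0.552, -0.196). I'll go down and grip it.

Emit:
play_rows(series=[[-0.0005,0,-0.03,0,0,0],[-0.0005,0,-0.03,0,0,0],[0,-0.0005,-0.03,0,0,0],[0,0,-0.03,0,0,0],[0,0,-0.022,0,0,0],[0,0,0,0,0,0]])

```text
clock: 1.98
tcp_pos: [0.5471, -0.1958, 0.0362]
orientation: [-3.138, 0.027, 0.016]
force: [-0.5, -0.6, -0.0]
gripper_width: 0.0855
```

Emit:
play_rows(series=[[0,0,0,0,0,0],[0,0,0,0,0,0],[0,0,0,0,0,0],[0,0,0,0,0,0],[0,0,0,0,0,0],[0,0,0,0,0,0]], gripper=0, newtons=60)

```text
clock: 2.48
tcp_pos: [0.5541, -0.1972, 0.0435]
orientation: [3.14, -0.027, 0.008]
force: [0.7, -0.2, 6.5]
gripper_width: 0.0304
```

Emit:
play_rows(series=[[0,0,0.01,0,0,0],[0,0,0.02,0,0,0],[0,0,0.03,0,0,0],[0,0,0.03,0,0,0],[0,0,0,0,0,0],[0,0,0,0,0,0],[0,0,0,0,0,0]])

```text
clock: 3.07
tcp_pos: [0.5502, -0.1967, 0.1305]
orientation: [-3.141, 0.027, 0.004]
force: [-1.4, 1.2, -2.5]
gripper_width: 0.0305
```

```bash
python3 ob.py; python3 - <<'E'
from h import *
F=[]
for i in range(6):
    d=grab('wrist'); o=arm.get_obs(); F.append(np.r_[o['force'],o['ft_torque']])
print(np.round(F,3)); print(np.mean(F,0).round(3)); save('w2',d['frame'])
E
```

```text
t 3.07 q [0.607, 0.404, -0.427, 1.795, 0.197, 0.987, 0.084] tcp [0.5502, -0.1967, 0.1305] w 0.0305
R [[1.0, -0.017, -0.003], [-0.017, -1.0, 0.0], [-0.003, -0.0, -1.0]] F [-1.41, 1.23, -2.54] M [-0.17, 0.054, -0.037]
[[ 7.800e-01 -2.150e-01 -2.525e+00 -9.000e-02  2.000e-02  2.000e-03]
 [ 3.000e-02  1.560e-01 -2.226e+00 -1.800e-02 -1.500e-02  4.800e-02]
 [-3.430e-01  5.410e-01 -2.703e+00 -1.050e-01  9.000e-03  1.000e-03]
 [-1.400e-02 -4.400e-01 -2.996e+00 -7.000e-02  1.600e-02 -3.400e-02]
 [ 9.350e-01 -1.890e-01 -1.727e+00 -1.010e-01  1.800e-02 -3.400e-02]
 [-5.830e-01 -7.060e-01 -2.496e+00 -9.100e-02  2.100e-02 -3.000e-03]]
[ 0.134 -0.142 -2.445 -0.079  0.012 -0.004]
```

The mean downward load is 2.45 N, so this right-hand float is the weighted one. The mean Mx of -0.079 N·m puts the slug about 32 mm towards +y. I'll work out the arm's kinematics so I can plan the 90° tilt.

```bash
cat > kin.py <<'E'
import numpy as np, itertools
from scipy.spatial.transform import Rotation as R
S=[([1.222,.399,.045,1.538,-.019,1.207,-.051],[.1606,-.6293,.2304],[[.247,-.969,-.001],[-.969,-.247,.002],[-.002,0,-1]]),
([.613,.352,-.437,1.74,.166,1.087,.109],[.5533,-.1948,.1829],[[1,-.013,-.001],[-.013,-1,0],[-.001,0,-1]]),
([.607,.404,-.427,1.795,.197,.987,.084],[.5502,-.1967,.1305],[[1,-.017,-.003],[-.017,-1,0],[-.003,0,-1]])]
ax='zyzyzyz'
def chain(q,s):
    T=[np.eye(3)]
    for a,x,k in zip(ax,q,s): T.append(T[-1]@R.from_euler(a,k*x).as_matrix())
    return T
if __name__=='__main__':
    res=[]
    for s in itertools.product([1,-1],repeat=7):
        C=[np.array(m).T@chain(q,s)[7] for q,p,m in S]
        e=sum(np.linalg.norm(c-C[0]) for c in C)
        res.append((e,s,C[0]))
    res.sort(key=lambda r:r[0])
    for e,s,C in res[:4]:
        A=[];b=[]
        for q,p,m in S:
            T=chain(q,s); A.append(np.c_[[0,0,1],T[2][:,2],T[4][:,2],T[7][:,2]]); b+=p
        A=np.vstack(A); x,r,_,_=np.linalg.lstsq(A,np.array(b),rcond=None)
        print(round(e,4),s,C.round(2).tolist(),x.round(3),np.abs(A@x-b).max().round(4))
E
python3 kin.py
```

```text
0.0019 (-1, 1, -1, 1, -1, 1, -1) [[-1.0, 0.0, 0.0], [-0.0, -1.0, -0.0], [0.0, -0.0, 1.0]] [3.753 0.717 0.404 4.051] 0.0449
0.0051 (-1, -1, -1, -1, -1, -1, -1) [[-1.0, 0.0, 0.0], [-0.0, -1.0, 0.0], [0.0, -0.0, 1.0]] [22.574 -0.835 -0.298 21.755] 0.0847
0.4919 (-1, 1, -1, -1, 1, -1, -1) [[-0.7, -0.01, -0.71], [-0.02, -1.0, 0.04], [-0.71, 0.04, 0.7]] [-1.064  0.72   0.141 -0.726] 0.0638
0.4938 (-1, -1, -1, 1, 1, 1, -1) [[-0.7, -0.01, 0.71], [-0.02, -1.0, -0.04], [0.71, -0.04, 0.7]] [ 0.89  -0.634  0.231  0.235] 0.0425
```

```bash
python3 - <<'E'
import numpy as np
from scipy.spatial.transform import Rotation as R
C=np.diag([-1,-1,1])
for al in (-30,-45,-60,-75):
  for psi in (35,50):
    a=np.radians(al); z=np.array([np.cos(a),np.sin(a),0]); y=np.array([0,0,1.]); x=np.cross(y,z)
    M=np.c_[x,y,z]@C   # R=T7*C^-1 ; C self-inverse
    for phi in (1.8,2.2):
        W=R.from_euler('ZY',[np.radians(psi),phi]).as_matrix().T@M
        for sg in (1,-1):
            j6=sg*np.arccos(W[2,2]); j5=-np.arctan2(sg*W[1,2],sg*W[0,2]); j7=-np.arctan2(sg*W[2,1],-sg*W[2,0])
            if j6>0: print(al,psi,phi,np.round([j5,j6,j7],2))
E
```

```text
-30 35 1.8 [ 1.68  1.15 -0.25]
-30 35 2.2 [ 1.84  1.22 -0.68]
-30 50 1.8 [ 1.61  1.4  -0.23]
-30 50 2.2 [ 1.67  1.43 -0.64]
-45 35 1.8 [ 1.61  1.4  -0.23]
-45 35 2.2 [ 1.67  1.43 -0.64]
-45 50 1.8 [ 1.55  1.66 -0.23]
-45 50 2.2 [ 1.52  1.64 -0.63]
-60 35 1.8 [ 1.55  1.66 -0.23]
-60 35 2.2 [ 1.52  1.64 -0.63]
-60 50 1.8 [ 1.49  1.91 -0.24]
-60 50 2.2 [ 1.36  1.85 -0.66]
-75 35 1.8 [ 1.49  1.91 -0.24]
-75 35 2.2 [ 1.36  1.85 -0.66]
-75 50 1.8 [ 1.41  2.16 -0.28]
-75 50 2.2 [ 1.18  2.05 -0.73]
```

Emit:
play_rows(series=[[-0.0017,0.034,0.01,0,0,0.067],[-0.0017,0.034,0.01,0,0,0.067],[-0.0017,0.034,0.01,0,0,0.067],[-0.0017,0.034,0.01,0,0,0.067],[-0.0017,0.034,0.01,0,0,0.067],[-0.0017,0.034,0.01,0,0,0.067]])

```text
clock: 3.87
tcp_pos: [0.5409, 0.0088, 0.1915]
orientation: [3.083, 0.606, -0.001]
force: [0.8, -1.2, -2.5]
gripper_width: 0.0301
```

Emit:
play_rows(series=[[-0.0017,0.034,0.01,0,0,0.067],[-0.0017,0.034,0.01,0,0,0.067],[-0.0017,0.034,0.01,0,0,0.067],[-0.0017,0.034,0.01,0,0,0.067],[-0.0017,0.034,0.01,0,0,0.067],[-0.0017,0.034,0.01,0,0,0.067],[0,0,0,0,0,0]])

```text
clock: 4.45
tcp_pos: [0.5296, 0.2218, 0.254]
orientation: [-2.886, -1.221, -0.01]
force: [-1.0, 2.1, -1.6]
gripper_width: 0.0304
```

```bash
python3 ob.py; python3 - <<'E'
from h import *
F=[]
for i in range(5):
    d=grab('wrist'); o=arm.get_obs(); F.append(np.r_[o['force'],o['ft_torque']])
print(np.mean(F,0).round(3)); save('w3',d['frame'])
E
```

```text
t 4.45 q [0.158, 0.317, -0.779, 1.681, 0.227, 1.232, 0.13] tcp [0.5296, 0.2218, 0.254] w 0.0304
R [[0.696, 0.718, 0.003], [0.718, -0.696, 0.009], [0.009, -0.005, -1.0]] F [-1.0, 2.05, -1.58] M [0.138, -0.07, -0.023]
[ 0.543 -0.286 -2.692 -0.121 -0.074  0.006]
```

The moment turned with the float: My went from +0.01 to -0.07, as the prediction for the slug in the -tool-y end requires. Now I'll tilt it with that end going down.

Emit:
play_rows(series=[[0.001,-0.001,0.0015,-0.0854,-0.0854,0],[0.001,-0.001,0.0015,-0.0854,-0.0854,0],[0.001,-0.001,0.0015,-0.0854,-0.0854,0],[0.001,-0.001,0.0015,-0.0854,-0.0854,0],[0.001,-0.001,0.0015,-0.0854,-0.0854,0],[0.001,-0.001,0.0015,-0.0854,-0.0854,0],[0.001,-0.001,0.0015,-0.0854,-0.0854,0]])

```text
clock: 5.28
tcp_pos: [0.5385, 0.2037, 0.2628]
orientation: [2.149, 0.889, 0.405]
force: [-0.2, -1.2, -3.5]
gripper_width: 0.0302
```

```bash
python3 ob.py
```

```text
t 5.28 q [-0.324, 0.318, -0.686, 1.915, 1.043, 1.413, -0.644] tcp [0.5385, 0.2037, 0.2628] w 0.0302
R [[0.707, 0.465, 0.532], [0.707, -0.467, -0.531], [0.002, 0.752, -0.659]] F [-0.25, -1.17, -3.54] M [0.792, 0.89, -0.048]
```

Emit:
play_rows(series=[[0.001,-0.001,0.0015,-0.0848,-0.0848,0],[0.001,-0.001,0.0015,-0.0848,-0.0848,0],[0.001,-0.001,0.0015,-0.0848,-0.0848,0],[0.001,-0.001,0.0015,-0.0848,-0.0848,0],[0.001,-0.001,0.0015,-0.0848,-0.0848,0],[0.001,-0.001,0.0015,-0.0848,-0.0848,0],[0,0,0,0,0,0],[0,0,0,0,0,0]])

```text
clock: 5.95
tcp_pos: [0.5445, 0.1974, 0.2685]
orientation: [1.488, 0.621, 0.606]
force: [-1.2, -0.4, -1.7]
gripper_width: 0.0303
```

```bash
python3 ob.py; python3 - <<'E'
from h import *
a=grab('scene')['frame']; b=grab('top')['frame']
a=cv2.resize(a[20:300,200:560],None,fx=1.1,fy=1.1); b=cv2.resize(b[130:420,120:440],(400,362)); 
h=max(a.shape[0],b.shape[0]); z=np.zeros((h,a.shape[1]+b.shape[1],3),np.uint8); z[:a.shape[0],:a.shape[1]]=a; z[:b.shape[0],a.shape[1]:]=b; save('s2',z)
E
```

```text
t 5.95 q [-0.647, 0.649, -0.489, 2.013, 1.477, 1.941, -1.083] tcp [0.5445, 0.1974, 0.2685] w 0.0303
R [[0.708, 0.011, 0.706], [0.706, -0.002, -0.708], [-0.006, 1.0, -0.009]] F [-1.2, -0.37, -1.66] M [1.081, 1.066, 0.0]
```

View pics/s2.png

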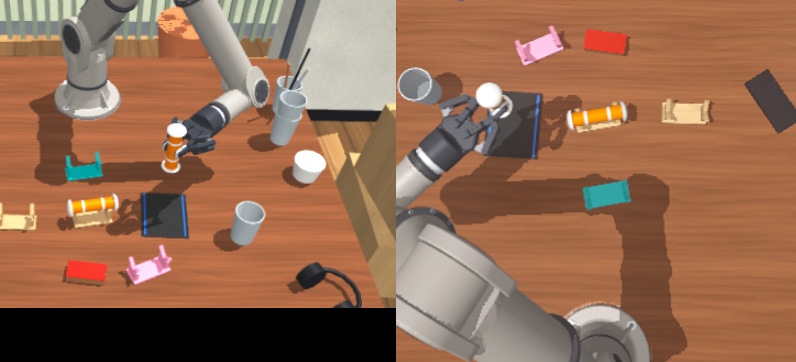

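The float is held upright over the mat (cap top at crop pixel (488,95)). j6 is near its limit, so I'll yaw back 15°, lower part way and measure the float's tilt.

Emit:
play_rows(series=[[-0.002,0.003,0,0,0,0.065],[-0.002,0.003,0,0,0,0.065],[-0.002,0.003,0,0,0,0.065],[-0.002,0.002,0,0,0,0.065],[0,0,-0.01,0,0,0],[0,0,-0.02,0,0,0],[0,0,-0.02,0,0,0],[0,0,-0.02,0,0,0]])

```text
clock: 6.72
tcp_pos: [0.5372, 0.2092, 0.2013]
orientation: [1.422, 0.813, 0.813]
force: [-0.6, -0.1, -1.5]
gripper_width: 0.0303
```

Emit:
play_rows(series=[[0,0,-0.02,0,0,0],[0,0,-0.02,0,0,0],[0,0,-0.02,0,0,0],[0,0,-0.02,0,0,0],[0,0,-0.01,0,0,0],[0,0,0,0,0,0],[0,0,0,0,0,0]])

```text
clock: 7.3
tcp_pos: [0.5368, 0.2094, 0.1113]
orientation: [1.418, 0.816, 0.811]
force: [0.2, -1.1, -1.3]
gripper_width: 0.0303
```

```bash
python3 ob.py; cat > meas.py <<'E'
from h import *
def ax(n,save_as=None):
    d=grab(n); h=cv2.cvtColor(d['frame'],cv2.COLOR_RGB2HSV)
    m=cv2.inRange(h,(9,190,110),(25,255,255)); ys,xs=np.where(m); px=np.c_[xs,ys]; P=bydepth(d,px)
    k=(P[:,1]>.13)&(P[:,1]<.32)&(P[:,0]>.4)&(P[:,0]<.65)&(P[:,2]>.01); px=px[k].astype(np.float32); P=P[k]
    vx,vy,x0,y0=cv2.fitLine(px,cv2.DIST_L2,0,.01,.01).ravel()
    # plane through camera and image axis line: gives tilt normal
    o,r=rays(d,[(x0-20*vx,y0-20*vy),(x0+20*vx,y0+20*vy)]); nrm=np.cross(r[0],r[1]); nrm/=np.linalg.norm(nrm)
    # tilt component along nrm's horizontal direction: upright axis has nrm.z=0
    print(n,len(px),'normal',nrm.round(4),'tilt deg',np.degrees(np.arcsin(nrm[2])).round(2),'ctr',P.mean(0).round(4),'zrange',np.percentile(P[:,2],[2,98]).round(4))
    if save_as: save(save_as,d['frame'])
    return d
if __name__=='__main__': ax('scene'); ax('top')
E
python3 meas.py; python3 - <<'E'
from h import *
d=load('scene'); save('s3',cv2.resize(d['frame'][100:280,300:480],(540,540)))
E
```

```text
t 7.3 q [-0.702, 0.929, -0.442, 2.154, 1.678, 1.905, -1.433] tcp [0.5368, 0.2094, 0.1113] w 0.0303
R [[0.503, 0.005, 0.864], [0.864, -0.002, -0.503], [-0.0, 1.0, -0.005]] F [0.15, -1.06, -1.32] M [0.795, 1.372, 0.015]
scene 166 normal [0.2188 0.9757 0.0064] tilt deg 0.37 ctr [0.5365 0.2173 0.1088] zrange [0.0595 0.1575]
top 2 normal [-0.6678 -0.7143 -0.2095] tilt deg -12.09 ctr [0.5052 0.2146 0.116 ] zrange [0.1094 0.1226]
```

View pics/s3.png

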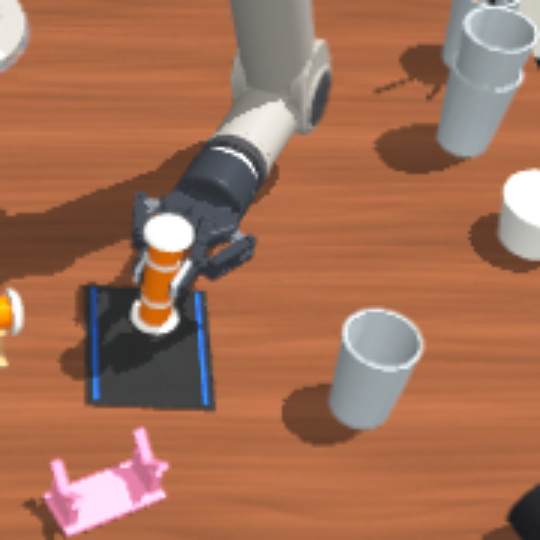

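It stands upright to within about 1° and is over the mat. Its origin is at z ≈ 0.109–0.110, with about 35 mm left to go.

Emit:
play_rows(series=[[0,0,-0.01,0,0,0],[0,0,-0.01,0,0,0],[0,0,-0.01,0,0,0],[0,0,0,0,0,0],[0,0,0,0,0,0],[0,0,0,0,0,0]])

```text
clock: 7.9
tcp_pos: [0.5362, 0.2092, 0.0807]
orientation: [1.417, 0.819, 0.811]
force: [0.1, -0.7, -3.7]
gripper_width: 0.0302
```

Emit:
play_rows(series=[[0,0,-0.001,0,0,0],[0,0,-0.001,0,0,0],[0,0,-0.001,0,0,0],[0,0,0,0,0,0],[0,0,0,0,0,0]])

```text
clock: 8.32
tcp_pos: [0.5363, 0.2092, 0.0779]
orientation: [1.417, 0.818, 0.811]
force: [-0.5, -0.9, -1.4]
gripper_width: 0.0305
```

```bash
python3 ob.py; python3 meas.py; python3 ob.py
```

```text
t 8.32 q [-0.714, 1.002, -0.422, 2.131, 1.689, 1.91, -1.481] tcp [0.5363, 0.2092, 0.0779] w 0.0305
R [[0.501, 0.006, 0.865], [0.865, -0.002, -0.501], [-0.002, 1.0, -0.006]] F [-0.49, -0.86, -1.38] M [0.765, 1.352, -0.006]
scene 155 normal [0.2204 0.9754 0.0041] tilt deg 0.23 ctr [0.5356 0.2167 0.0752] zrange [0.0243 0.1252]
top 1 normal [-0.9924 -0.0136 -0.1224] tilt deg -7.03 ctr [0.5052 0.2134 0.0819] zrange [0.0819 0.0819]
t 8.42 q [-0.714, 1.002, -0.422, 2.131, 1.689, 1.91, -1.481] tcp [0.5363, 0.2093, 0.0779] w 0.0299
R [[0.501, 0.006, 0.865], [0.865, -0.002, -0.501], [-0.002, 1.0, -0.006]] F [0.41, 0.23, -2.53] M [0.812, 1.35, -0.053]
```

Emit:
play_rows(series=[[0,0,-0.001,0,0,0],[0,0,0,0,0,0],[0,0,0,0,0,0]])

```text
clock: 8.67
tcp_pos: [0.5363, 0.2092, 0.0768]
orientation: [1.417, 0.818, 0.811]
force: [-0.8, -0.6, -2.2]
gripper_width: 0.0305
```

Emit:
play_rows(series=[[0,0,-0.001,0,0,0],[0,0,0,0,0,0],[0,0,0,0,0,0]])

```text
clock: 8.92
tcp_pos: [0.5363, 0.2092, 0.0758]
orientation: [1.417, 0.818, 0.811]
force: [0.2, -0.9, -3.5]
gripper_width: 0.0306
```

Emit:
play_rows(series=[[0,0,-0.001,0,0,0],[0,0,0,0,0,0],[0,0,0,0,0,0]])

```text
clock: 9.17
tcp_pos: [0.5363, 0.2092, 0.0748]
orientation: [1.417, 0.818, 0.811]
force: [-0.2, 0.8, -2.5]
gripper_width: 0.0302
```

Emit:
play_rows(series=[[0,0,-0.001,0,0,0],[0,0,0,0,0,0],[0,0,0,0,0,0]])

```text
clock: 9.42
tcp_pos: [0.5364, 0.2092, 0.0744]
orientation: [1.416, 0.817, 0.812]
force: [-0.4, -0.8, 0.5]
gripper_width: 0.0304
```

Emit:
play_rows(series=[[0,0,-0.001,0,0,0],[0,0,0,0,0,0],[0,0,0,0,0,0]])

```text
clock: 9.67
tcp_pos: [0.5365, 0.2091, 0.0743]
orientation: [1.415, 0.816, 0.812]
force: [-1.0, -0.1, 5.9]
gripper_width: 0.0303
```

Contact came at z = 0.0744. I'll unload it and release gently, with a small opening first.

Emit:
play_rows(series=[[0,0,0.001,0,0,0],[0,0,0,0,0,0],[0,0,0,0,0,0]], newtons=20)

```text
clock: 9.92
tcp_pos: [0.5364, 0.2092, 0.0743]
orientation: [1.417, 0.818, 0.811]
force: [-0.3, 0.3, 4.2]
gripper_width: 0.0301
```

Emit:
play_rows(series=[[0,0,0,0,0,0],[0,0,0,0,0,0],[0,0,0,0,0,0],[0,0,0,0,0,0],[0,0,0,0,0,0],[0,0,0,0,0,0]], gripper=0.75)

```text
clock: 10.42
tcp_pos: [0.5363, 0.2093, 0.0736]
orientation: [1.418, 0.819, 0.811]
force: [0.3, 0.6, 0.2]
gripper_width: 0.0641
```

```bash
python3 ob.py; python3 meas.py; python3 - <<'E'
from h import *
d=load('scene'); save('s4',cv2.resize(d['frame'][100:280,300:480],(540,540)))
E
```

```text
t 10.42 q [-0.716, 1.012, -0.419, 2.128, 1.69, 1.91, -1.487] tcp [0.5363, 0.2093, 0.0736] w 0.0641
R [[0.501, 0.006, 0.865], [0.865, -0.002, -0.501], [-0.002, 1.0, -0.006]] F [0.27, 0.59, 0.2] M [0.528, 0.92, -0.052]
scene 177 normal [0.1038 0.9891 0.1048] tilt deg 6.01 ctr [0.5336 0.212  0.0724] zrange [0.0226 0.1214]Traceback (most recent call last):
  File "meas.py", line 13, in <module>
    if __name__=='__main__': ax('scene'); ax('top')
                                          ~~^^^^^^^
  File "meas.py", line 6, in ax
    vx,vy,x0,y0=cv2.fitLine(px,cv2.DIST_L2,0,.01,.01).ravel()
                ~~~~~~~~~~~^^^^^^^^^^^^^^^^^^^^^^^^^^
cv2.error: OpenCV(4.12.0) /io/opencv/modules/imgproc/src/linefit.cpp:50: error: (-215:Assertion failed) count > 0 in function 'fitLine2D_wods'
```

View pics/s4.png

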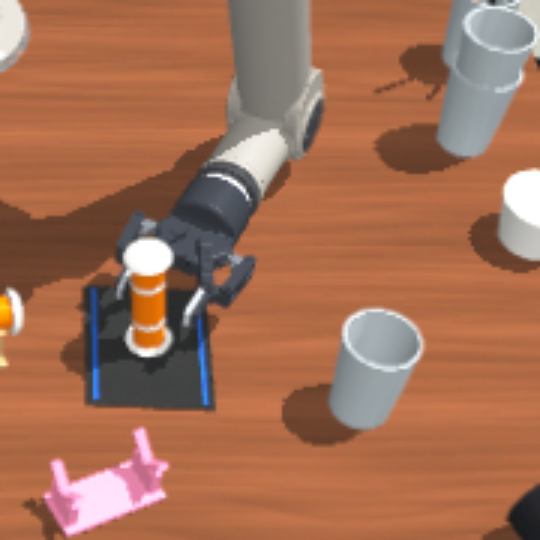

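The float is free of the pads and rocking: about 6° towards -y, base at crop pixel (150,345), fingers clear on both sides. I'll hold still and watch it.

```bash
python3 - <<'E'
from meas import *
for i in range(8): ax('scene')
E
```

```text
scene 171 normal [-0.0832 -0.989  -0.1227] tilt deg -7.05 ctr [0.5355 0.212  0.07  ] zrange [0.0185 0.1198]
scene 157 normal [-0.0757 -0.9887 -0.1291] tilt deg -7.42 ctr [0.5372 0.2118 0.0696] zrange [0.0196 0.1176]
scene 154 normal [-0.0807 -0.9889 -0.1249] tilt deg -7.18 ctr [0.5383 0.2119 0.0694] zrange [0.0203 0.1159]
scene 158 normal [-0.0794 -0.9888 -0.126 ] tilt deg -7.24 ctr [0.5376 0.2118 0.0699] zrange [0.0187 0.1165]
scene 154 normal [-0.0753 -0.9887 -0.1294] tilt deg -7.44 ctr [0.5373 0.2117 0.0699] zrange [0.0183 0.1179]
scene 161 normal [-0.0722 -0.9886 -0.1324] tilt deg -7.61 ctr [0.5367 0.2122 0.0697] zrange [0.0195 0.1173]
scene 156 normal [-0.06   -0.988  -0.1424] tilt deg -8.19 ctr [0.5379 0.2114 0.0705] zrange [0.0224 0.1196]
scene 152 normal [-0.0889 -0.989  -0.1178] tilt deg -6.77 ctr [0.5376 0.212  0.069 ] zrange [0.0218 0.1176]
```

```bash
python3 ob.py; python3 - <<'E'
from h import *
a=grab('scene')['frame']; b=grab('wrist')['frame']; c=grab('top')['frame']
save('s5',np.hstack([cv2.resize(a[160:230,325:395],(400,400),interpolation=2),cv2.resize(c[190:260,180:250],(400,400),interpolation=2)]))
save('s6',b)
E
```

```text
t 10.92 q [-0.716, 1.011, -0.419, 2.128, 1.69, 1.911, -1.487] tcp [0.5363, 0.2093, 0.0739] w 0.0641
R [[0.501, 0.006, 0.865], [0.865, -0.002, -0.501], [-0.002, 1.0, -0.006]] F [0.39, -0.91, -0.45] M [0.519, 0.869, -0.049]
```

View pics/s5.png

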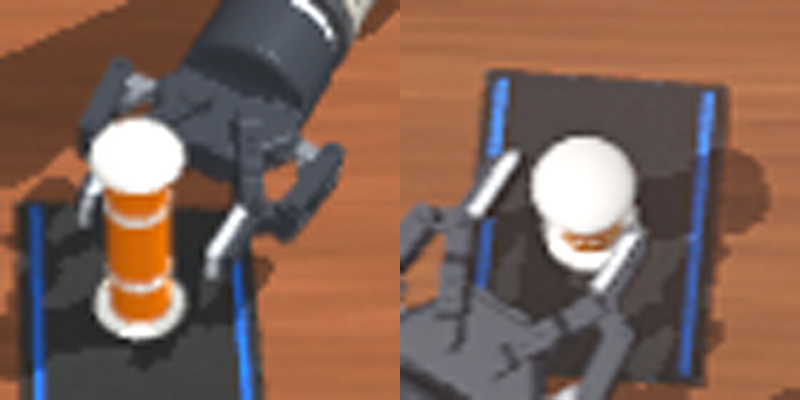

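View pics/s6.png

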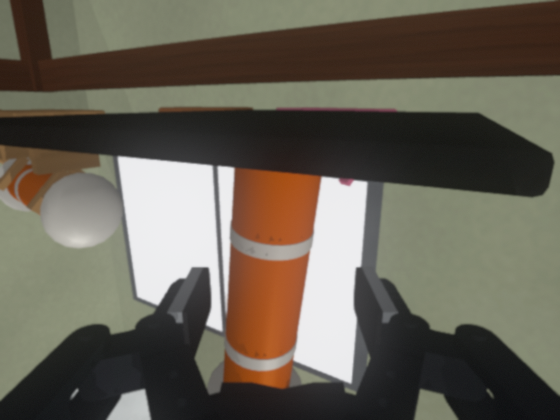

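The float leans about 7° towards the -y finger and holds there; the wrist view shows gaps on both sides (tube 228–320 px, fingers at 210 and 355). I'll let time pass and see whether it rights itself.

Emit:
play_rows(series=[[0,0,0,0,0,0],[0,0,0,0,0,0],[0,0,0,0,0,0],[0,0,0,0,0,0],[0,0,0,0,0,0],[0,0,0,0,0,0]])

```text
clock: 11.57
tcp_pos: [0.5363, 0.2093, 0.0738]
orientation: [1.417, 0.818, 0.811]
force: [0.6, -0.8, 0.0]
gripper_width: 0.0637
```

```bash
python3 - <<'E'
from meas import *
for i in range(3): d=ax('scene')
# independent: cap silhouettes in scene: white blobs centre near float, and per-slice centroids of all orange by depth
h=cv2.cvtColor(d['frame'],cv2.COLOR_RGB2HSV); m=cv2.inRange(h,(9,150,90),(25,255,255)); m[:165]=0;m[225:]=0;m[:,:330]=0;m[:,395:]=0
for y in range(165,225,3):
    x=np.where(m[y])[0]
    if len(x)>3: print(y,x.min(),x.max(),end=' | ')
t=grab('top'); P=bydepth(t,[(i,j) for j in range(190,260) for i in range(180,250)]); P=P[(P[:,2]>.135)&(P[:,2]<.16)]; print('\ntop cap by top view',P.mean(0).round(4),P[P[:,2].argmax()].round(4),np.ptp(P,0).round(4),len(P))
P=bydepth(d,[(i,j) for j in range(150,225) for i in range(325,395)]); P=P[(P[:,2]>.13)&(P[:,2]<.16)&(abs(P[:,0]-.52)<.04)]; print('scene top cap',P.mean(0).round(4),P[P[:,2].argmax()].round(4),np.ptp(P,0).round(4))
E
```

```text
scene 157 normal [-0.0602 -0.988  -0.1423] tilt deg -8.18 ctr [0.5377 0.2115 0.0697] zrange [0.0204 0.1194]
scene 153 normal [-0.0635 -0.9882 -0.1394] tilt deg -8.01 ctr [0.538  0.2115 0.0693] zrange [0.0198 0.1189]
scene 153 normal [-0.0635 -0.9882 -0.1394] tilt deg -8.01 ctr [0.5375 0.2116 0.0688] zrange [0.0216 0.1186]
165 330 394 | 168 333 394 | 171 330 394 | 174 383 394 | 177 334 394 | 180 380 394 | 183 331 394 | 186 335 394 | 189 330 394 | 192 330 394 | 195 344 394 | 198 343 394 | 201 344 394 | 204 344 394 | 207 345 394 | 210 353 394 | 213 345 394 | 216 371 394 | 219 371 394 | 222 371 394 | 
top cap by top view [0.5235 0.2005 0.1405] [0.5162 0.1948 0.1485] [0.0441 0.0432 0.0132] 207
scene top cap [0.5307 0.2034 0.1379] [0.5231 0.2044 0.1463] [0.0463 0.0453 0.0163]
```

The lean persists at about 7.5–8°. The top view agrees, with the cap apex 18 mm off towards -y, and it is not touching a finger. I won't leave it like that, so I'll close on it again, straighten it and release it better.

Emit:
play_rows(series=[[0,0,0,0,0,0],[0,0,0,0,0,0],[0,0,0,0,0,0],[0,0,0,0,0,0],[0,0,0,0,0,0],[0,0,0,0,0,0]], gripper=0, newtons=40)

```text
clock: 12.27
tcp_pos: [0.5363, 0.2093, 0.0738]
orientation: [1.417, 0.818, 0.811]
force: [0.2, 0.4, 0.7]
gripper_width: 0.0303
```

```bash
cat >> meas.py <<'E'
def cap():
    t=grab('top'); P=bydepth(t,[(i,j) for j in range(185,265) for i in range(175,255)]); P=P[(P[:,2]>.135)&(P[:,2]<.16)]
    print('topcap rim centre',((P.max(0)+P.min(0))/2).round(4),'mean',P.mean(0).round(4),len(P))
E
python3 ob.py; python3 - <<'E'
from meas import *
for i in range(2): ax('scene'); cap()
d=load('scene'); save('s7',np.hstack([cv2.resize(d['frame'][160:230,325:395],(400,400)),cv2.resize(load('top')['frame'][190:260,180:250],(400,400))]))
E
```

```text
t 12.27 q [-0.716, 1.011, -0.419, 2.127, 1.69, 1.911, -1.487] tcp [0.5363, 0.2093, 0.0738] w 0.0303
R [[0.501, 0.006, 0.865], [0.865, -0.001, -0.501], [-0.002, 1.0, -0.006]] F [0.17, 0.38, 0.71] M [0.587, 0.905, -0.043]
scene 115 normal [0.1187 0.9885 0.0936] tilt deg 5.37 ctr [0.543  0.2138 0.0658] zrange [0.0222 0.1135]
topcap rim centre [0.5354 0.2081 0.141 ] mean [0.5348 0.2082 0.1403] 206
scene 115 normal [0.1187 0.9885 0.0936] tilt deg 5.37 ctr [0.5434 0.2138 0.0662] zrange [0.022  0.1133]
topcap rim centre [0.5354 0.2083 0.1411] mean [0.5346 0.208  0.1405] 209
```

View pics/s7.png

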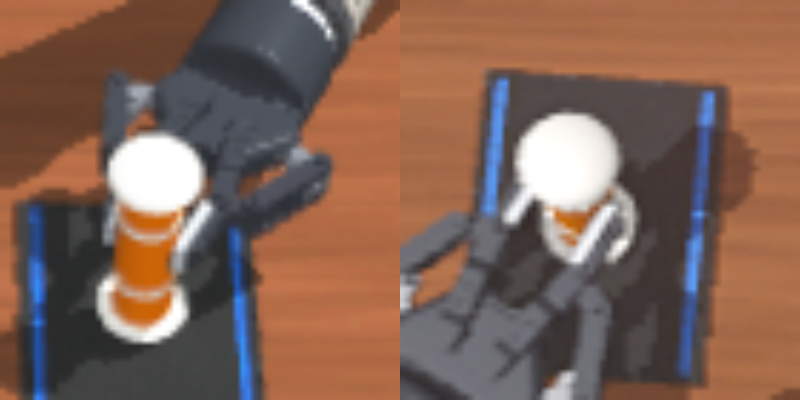

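Regripped, the float now leans forward in the hand by roughly 10–12°. Before standing it again I'll lift it, point the tool down and check the heavy end again with averaged readings at rest.

Emit:
play_rows(series=[[0,0,0.01,0,0,0],[0,0,0.02,0,0,0],[0,0,0.03,0,0,0],[0,0,0.03,0,0,0],[0,0,0.03,0,0,0],[0,0,0.03,0,0,0],[0,0,0.03,0,0,0]], newtons=60)

```text
clock: 13.05
tcp_pos: [0.5359, 0.2088, 0.255]
orientation: [1.418, 0.82, 0.81]
force: [0.3, 0.5, -2.2]
gripper_width: 0.0298
```

Emit:
play_rows(series=[[0,0,0,0.06,0.104,0],[0,0,0,0.06,0.104,0],[0,0,0,0.06,0.104,0],[0,0,0,0.06,0.104,0],[0,0,0,0.06,0.104,0],[0,0,0,0.06,0.104,0],[0,0,0,0.06,0.104,0]])

```text
clock: 13.63
tcp_pos: [0.5348, 0.2096, 0.2549]
orientation: [2.144, 1.242, 0.466]
force: [0.8, -1.9, -3.6]
gripper_width: 0.0298
```

Emit:
play_rows(series=[[0,0,0,0.06,0.104,0],[0,0,0,0.06,0.104,0],[0,0,0,0.06,0.104,0],[0,0,0,0.06,0.104,0],[0,0,0,0.06,0.104,0],[0,0,0,0.06,0.104,0],[0,0,0,0,0,0],[0,0,0,0,0,0]])

```text
clock: 14.3
tcp_pos: [0.5368, 0.2065, 0.2527]
orientation: [2.717, 1.565, -0.003]
force: [-1.1, -1.1, -2.6]
gripper_width: 0.0296
```

```bash
python3 ob.py; cat > feel.py <<'E'
from h import *
from scipy.spatial.transform import Rotation as R
F=[]
for i in range(10):
    cams.get_image('wrist'); o=arm.get_obs(); F.append(np.r_[o['force'],o['ft_torque']])
F=np.array(F)[2:]; print('mean',F.mean(0).round(3),'se',(F.std(0)/len(F)**.5).round(3))
M=R.from_rotvec(o['orientation']).as_matrix(); print('moment in tool axes',(M.T@F.mean(0)[3:]).round(3))
E
python3 feel.py
```

```text
t 14.3 q [0.088, 0.302, -0.662, 1.677, 0.202, 1.232, 0.426] tcp [0.5368, 0.2065, 0.2527] w 0.0296
R [[0.502, 0.865, 0.002], [0.865, -0.502, -0.006], [-0.005, 0.005, -1.0]] F [-1.08, -1.13, -2.6] M [-0.027, 0.069, 0.007]
mean [-0.025 -0.133 -2.604 -0.025 -0.062 -0.007] se [0.156 0.249 0.132 0.01  0.009 0.013]
moment in tool axes [-0.066  0.009  0.008]
```

The readings agree: -0.066 ± 0.01 N·m about tool x at rest, so the slug is in the -tool-y end, the one that was down. The poor grip angle has to go, so I'll use its own cradle for a new grip. First I'll measure the float's angle in the hand.

```bash
cat > hand.py <<'E'
from meas import *
o=arm.get_obs(); c=np.array(o['tcp_pos'])
A=[]
for n in ('scene','top'):
    d=grab(n); h=cv2.cvtColor(d['frame'],cv2.COLOR_RGB2HSV)
    m=(cv2.inRange(h,(9,170,90),(25,255,255))>0)
    ys,xs=np.where(m); P=bydepth(d,np.c_[xs,ys]); P=P[np.linalg.norm(P-c,axis=1)<.1]
    v=np.linalg.svd(P-P.mean(0))[2][0]; v*=np.sign(v@np.array([1,-1,0])) or 1
    print(n,len(P),'dir',v.round(3),'az',np.degrees(np.arctan2(v[1],v[0])).round(1),'elev',np.degrees(np.arcsin(v[2])).round(1),'mean',P.mean(0).round(4))
E
python3 hand.py
```

```text
scene 210 dir [ 0.912 -0.384 -0.142] az -22.8 elev -8.2 mean [0.5488 0.2069 0.2719]
top 123 dir [0.867 0.478 0.142] az 28.9 elev 8.2 mean [0.5714 0.1833 0.2694]
```

Emit:
play_rows(series=[[0,0,0,-0.039,-0.068,0],[0,0,0,-0.039,-0.068,0],[0.0013,-0.0335,-0.004,0,0,-0.0887],[0.0013,-0.0335,-0.004,0,0,-0.0887],[0.0013,-0.0335,-0.004,0,0,-0.0887],[0.0013,-0.0335,-0.004,0,0,-0.0887],[0.0013,-0.0335,-0.004,0,0,-0.0887],[0.0013,-0.0335,-0.004,0,0,-0.0887]])

```text
clock: 15.57
tcp_pos: [0.5439, 0.0069, 0.2299]
orientation: [2.887, 0.757, 0.059]
force: [-0.1, -0.5, -3.4]
gripper_width: 0.0295
```

Emit:
play_rows(series=[[0.0013,-0.0335,-0.004,0,0,-0.0887],[0.0013,-0.0335,-0.004,0,0,-0.0887],[0.0013,-0.0335,-0.01,0,0,-0.0887],[0.0013,-0.0335,-0.01,0,0,-0.0887],[0.0013,-0.0335,-0.015,0,0,-0.0887],[0.0013,-0.0335,-0.015,0,0,-0.0887],[0,0,0,0,0,0],[0,0,0,0,0,0]])

```text
clock: 16.23
tcp_pos: [0.5505, -0.1956, 0.1703]
orientation: [2.981, -0.03, -0.01]
force: [-0.3, 1.7, -2.1]
gripper_width: 0.0297
```

```bash
python3 ob.py; cat > hand2.py <<'E'
from h import *
from scipy.spatial.transform import Rotation as R
c=np.array(arm.get_obs()['tcp_pos'])
for n in ('top','scene'):
    d=grab(n); h=cv2.cvtColor(d['frame'],cv2.COLOR_RGB2HSV)
    yy,xx=np.mgrid[0:420,0:560]; W=bydepth(d,np.c_[xx.ravel(),yy.ravel()]).reshape(420,560,3)
    wh=(h[:,:,1]<60)&(h[:,:,2]>140)&(np.abs(W[:,:,:2]-c[:2]).max(2)<.1)&(abs(W[:,:,2]-c[2]-.02)<.05)
    k,l,s,cc=cv2.connectedComponentsWithStats(wh.astype(np.uint8))
    for i in range(1,k):
        if s[i,4]>15: P=W[l==i]; print(n,s[i,4],'white mid',((np.percentile(P,3,0)+np.percentile(P,97,0))/2).round(4),'ymin/max',P[:,1].min().round(4),P[:,1].max().round(4),'ztop',np.percentile(P[:,2],95).round(4))
E
python3 hand2.py; python3 - <<'E'
from h import *
d=load('scene'); save('s8',cv2.resize(d['frame'][150:250,160:290],(780,600)))
E
```

```text
t 16.23 q [0.398, 0.326, -0.274, 1.798, 0.289, 1.033, -0.031] tcp [0.5505, -0.1956, 0.1703] w 0.0297
R [[1.0, -0.02, -0.008], [-0.021, -0.987, -0.16], [-0.005, 0.16, -0.987]] F [-0.25, 1.7, -2.06] M [0.217, -0.056, 0.009]
top 67 white mid [ 0.5491 -0.1287  0.1872] ymin/max -0.1354 -0.1239 ztop 0.2004
scene 44 white mid [ 0.5559 -0.2499  0.1858] ymin/max -0.2543 -0.2465 ztop 0.2022
scene 59 white mid [ 0.5592 -0.1243  0.1829] ymin/max -0.1293 -0.1188 ztop 0.197
scene 19 white mid [ 0.5565 -0.2155  0.1846] ymin/max -0.2175 -0.2131 ztop 0.1937
scene 26 white mid [ 0.5569 -0.1598  0.182 ] ymin/max -0.163 -0.1566 ztop 0.1924
```

View pics/s8.png

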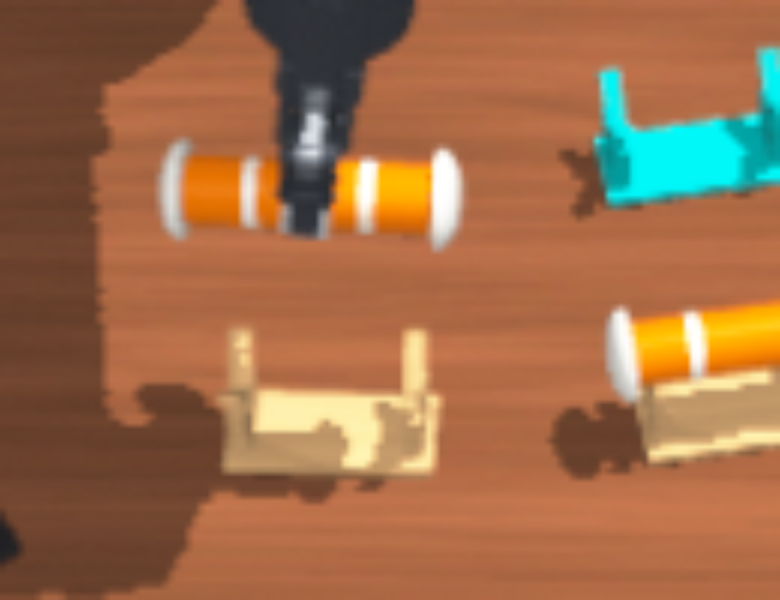

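The float hangs over its empty cradle at crop (310,190), slightly high at the light end (2.5°) and 6 mm too far towards +y. I'll correct both and lower it.

Emit:
play_rows(series=[[0,-0.006,-0.01,0.044,0,0],[0,0,-0.025,0,0,0],[0,0,-0.025,0,0,0],[0,0,-0.025,0,0,0],[0,0,-0.015,0,0,0],[0,0,-0.008,0,0,0],[0,0,0,0,0,0],[0,0,0,0,0,0]])

```text
clock: 17.0
tcp_pos: [0.5529, -0.1978, 0.0647]
orientation: [3.025, -0.021, -0.003]
force: [-0.0, 0.3, -1.7]
gripper_width: 0.0296
```

Emit:
play_rows(series=[[0,0,-0.002,0,0,0],[0,0,0,0,0,0],[0,0,0,0,0,0]])

```text
clock: 17.25
tcp_pos: [0.5527, -0.1989, 0.063]
orientation: [3.024, -0.023, -0.002]
force: [-1.3, -0.6, -2.3]
gripper_width: 0.0297
```

Emit:
play_rows(series=[[0,0,-0.002,0,0,0],[0,0,0,0,0,0],[0,0,0,0,0,0]])

```text
clock: 17.5
tcp_pos: [0.5518, -0.1988, 0.0599]
orientation: [3.025, -0.023, -0.005]
force: [-0.7, 0.7, -2.8]
gripper_width: 0.03
```

Emit:
play_rows(series=[[0,0,-0.002,0,0,0],[0,0,0,0,0,0],[0,0,0,0,0,0]])

```text
clock: 17.75
tcp_pos: [0.5517, -0.1987, 0.0576]
orientation: [3.025, -0.023, -0.006]
force: [-0.1, -0.0, -1.5]
gripper_width: 0.0295
```

Emit:
play_rows(series=[[0,0,-0.002,0,0,0],[0,0,0,0,0,0],[0,0,0,0,0,0]])

```text
clock: 18.0
tcp_pos: [0.552, -0.1987, 0.0557]
orientation: [3.025, -0.023, -0.005]
force: [0.0, 1.1, -3.8]
gripper_width: 0.03
```

Emit:
play_rows(series=[[0,0,-0.002,0,0,0],[0,0,0,0,0,0],[0,0,0,0,0,0]])

```text
clock: 18.25
tcp_pos: [0.5531, -0.1989, 0.0544]
orientation: [3.024, -0.023, -0.002]
force: [2.3, -0.5, -0.3]
gripper_width: 0.0298
```

```bash
python3 ob.py; python3 hand2.py
```

```text
t 18.25 q [0.405, 0.473, -0.252, 1.877, 0.319, 0.811, -0.056] tcp [0.5531, -0.1989, 0.0544] w 0.0298
R [[1.0, -0.015, -0.002], [-0.015, -0.993, -0.117], [-0.0, 0.117, -0.993]] F [2.3, -0.48, -0.32] M [-0.038, -0.453, 0.091]
top 65 white mid [ 0.5517 -0.133   0.0732] ymin/max -0.1383 -0.1275 ztop 0.0866
scene 42 white mid [ 0.5566 -0.2569  0.0657] ymin/max -0.2624 -0.2521 ztop 0.0826
scene 57 white mid [ 0.5604 -0.1306  0.0677] ymin/max -0.1356 -0.1245 ztop 0.0821
scene 17 white mid [ 0.559  -0.2221  0.0693] ymin/max -0.2246 -0.2194 ztop 0.0772
scene 22 white mid [ 0.5587 -0.1674  0.0703] ymin/max -0.1706 -0.1641 ztop 0.078
```

It's seated: level, and its middle is within 2 mm of the original position. I'll open, bring the tool vertical and take a fresh centred grip.

Emit:
play_rows(series=[[0,0,-0.0005,0,0,0],[0,0,0,0,0,0],[0,0,0,0,0,0],[0,0,0,0,0,0],[0,0,0,0,0,0]], gripper=1)

```text
clock: 18.77
tcp_pos: [0.5516, -0.1987, 0.0533]
orientation: [3.025, -0.023, -0.006]
force: [0.4, 0.1, -0.3]
gripper_width: 0.0853
```

Emit:
play_rows(series=[[0,0.001,0,0.0585,0,0],[-0.0005,0.001,0,0.0585,0,0],[-0.0005,0.001,-0.006,0,0,0],[0,0.001,-0.006,0,0,0],[0,0,0,0,0,0],[0,0,0,0,0,0]])

```text
clock: 19.27
tcp_pos: [0.5503, -0.1933, 0.0405]
orientation: [-3.141, 0.021, 0.01]
force: [0.0, 0.4, -0.1]
gripper_width: 0.0855
```

```bash
python3 ob.py; python3 hand2.py
```

```text
t 19.27 q [0.503, 0.508, -0.307, 1.86, 0.205, 0.811, 0.076] tcp [0.5503, -0.1933, 0.0405] w 0.0855
R [[1.0, -0.013, -0.006], [-0.013, -1.0, 0.0], [-0.006, -0.0, -1.0]] F [0.0, 0.4, -0.06] M [0.025, -0.018, 0.046]
top 66 white mid [ 0.5527 -0.1331  0.0726] ymin/max -0.1459 -0.1278 ztop 0.0845
top 21 white mid [ 0.5513 -0.1698  0.074 ] ymin/max -0.1728 -0.1666 ztop 0.0799
scene 41 white mid [ 0.5575 -0.2559  0.0657] ymin/max -0.262 -0.252 ztop 0.0821
scene 56 white mid [ 0.5626 -0.1299  0.0676] ymin/max -0.1351 -0.1246 ztop 0.0818
scene 17 white mid [ 0.5606 -0.2212  0.0667] ymin/max -0.2236 -0.2182 ztop 0.0788
scene 23 white mid [ 0.5599 -0.1673  0.0693] ymin/max -0.1707 -0.1641 ztop 0.0775
```

Emit:
play_rows(series=[[0.001,-0.005,0,0,0,0],[0.0005,-0.006,0,0,0,0],[0,0,0,0,0,0]])

```text
clock: 19.62
tcp_pos: [0.5527, -0.2077, 0.0416]
orientation: [3.14, -0.026, -0.006]
force: [0.0, -0.4, 0.3]
gripper_width: 0.0851
```

Emit:
play_rows(series=[[0,0,0,0,0,0],[0,0,0,0,0,0],[0,0,0,0,0,0],[0,0,0,0,0,0],[0,0,0,0,0,0],[0,0,0,0,0,0]], gripper=0, newtons=80)

```text
clock: 20.12
tcp_pos: [0.5538, -0.2056, 0.0419]
orientation: [3.141, -0.023, -0.002]
force: [2.3, 0.4, 1.5]
gripper_width: 0.0298
```

Emit:
play_rows(series=[[0,0,0.01,0,0,0],[0,0,0.025,0,0,0],[0,0,0.03,0,0,0],[0,0,0.03,0,0,0],[0,0,0.02,0,0,0],[0,0,0,0,0,0],[0,0,0,0,0,0]])

```text
clock: 20.7
tcp_pos: [0.5522, -0.2059, 0.1571]
orientation: [3.141, -0.024, -0.006]
force: [0.3, 0.1, -3.3]
gripper_width: 0.0302
```

```bash
python3 ob.py; python3 feel.py; python3 hand2.py
```

```text
t 20.7 q [0.548, 0.373, -0.334, 1.759, 0.141, 1.036, 0.147] tcp [0.5522, -0.2059, 0.1571] w 0.0302
R [[1.0, -0.015, -0.004], [-0.015, -1.0, -0.001], [-0.004, 0.001, -1.0]] F [0.26, 0.09, -3.32] M [-0.112, 0.03, 0.047]
mean [-0.435  0.209 -2.217 -0.112 -0.011  0.011] se [0.139 0.16  0.211 0.01  0.013 0.011]
moment in tool axes [-0.112  0.013 -0.011]
top 75 white mid [ 0.5507 -0.1331  0.1876] ymin/max -0.1379 -0.1282 ztop 0.1986
top 30 white mid [ 0.5502 -0.1696  0.1868] ymin/max -0.1727 -0.1663 ztop 0.1944
scene 47 white mid [ 0.5562 -0.2563  0.1808] ymin/max -0.2605 -0.2525 ztop 0.1979
scene 55 white mid [ 0.5612 -0.1302  0.1831] ymin/max -0.135 -0.1258 ztop 0.1967
scene 24 white mid [ 0.559  -0.1674  0.1829] ymin/max -0.1713 -0.1641 ztop 0.1907
```

The moment lever is now 45 mm (about 10 mm of grip offset plus the slug's 33 mm), which again agrees. The float is level to 0.5°. Back to the mat.

Emit:
play_rows(series=[[-0.0021,0.0324,0.0087,0,0,0.082],[-0.0021,0.0324,0.0087,0,0,0.082],[-0.0021,0.0324,0.0087,0,0,0.082],[-0.0021,0.0324,0.0087,0,0,0.082],[-0.0021,0.0324,0.0087,0,0,0.082],[-0.0021,0.0324,0.0087,0,0,0.082],[-0.0021,0.0324,0.0087,0,0,0.082]])

```text
clock: 21.88
tcp_pos: [0.5374, 0.0226, 0.2179]
orientation: [3.016, 0.872, -0.006]
force: [0.1, 1.0, -2.7]
gripper_width: 0.03
```

Emit:
play_rows(series=[[-0.0021,0.0324,0.0087,0,0,0.082],[-0.0021,0.0324,0.0087,0,0,0.082],[-0.0021,0.0324,0.0087,0,0,0.082],[-0.0021,0.0324,0.0087,0,0,0.082],[-0.0021,0.0324,0.0087,0,0,0.082],[-0.0021,0.0324,0.0087,0,0,0.082],[0,0,0,0,0,0]])

```text
clock: 22.47
tcp_pos: [0.5234, 0.2254, 0.2722]
orientation: [-2.704, -1.592, -0.005]
force: [-0.8, 1.6, -1.9]
gripper_width: 0.0297
```

Emit:
play_rows(series=[[0.001,-0.0008,0.0015,-0.0604,-0.1046,0],[0.001,-0.0008,0.0015,-0.0604,-0.1046,0],[0.001,-0.0008,0.0015,-0.0604,-0.1046,0],[0.001,-0.0008,0.0015,-0.0604,-0.1046,0],[0.001,-0.0008,0.0015,-0.0604,-0.1046,0],[0.001,-0.0008,0.0015,-0.0604,-0.1046,0],[0.001,-0.0008,0.0015,-0.0604,-0.1046,0]])

```text
clock: 23.05
tcp_pos: [0.5318, 0.2108, 0.2815]
orientation: [2.035, 1.176, 0.532]
force: [1.2, -1.5, -4.4]
gripper_width: 0.0301
```

Emit:
play_rows(series=[[0.001,-0.0008,0.0015,-0.0604,-0.1046,0],[0.001,-0.0008,0.0015,-0.0604,-0.1046,0],[0.001,-0.0008,0.0015,-0.0604,-0.1046,0],[0.001,-0.0008,0.0015,-0.0604,-0.1046,0],[0.001,-0.0008,0.0015,-0.0604,-0.1046,0],[0.001,-0.0008,0.0015,-0.0604,-0.1046,0],[0,0,0,0,0,0],[0,0,0,0,0,0]])

```text
clock: 23.72
tcp_pos: [0.5381, 0.2053, 0.2862]
orientation: [1.415, 0.821, 0.804]
force: [-0.3, 0.4, -2.5]
gripper_width: 0.0302
```

```bash
python3 ob.py; python3 -c "
from meas import *
ax('scene')"
```

```text
t 23.72 q [-0.583, 0.544, -0.591, 2.204, 1.647, 1.854, -1.088] tcp [0.5381, 0.2053, 0.2862] w 0.0302
R [[0.504, 0.009, 0.864], [0.864, 0.004, -0.504], [-0.008, 1.0, -0.006]] F [-0.3, 0.36, -2.52] M [0.792, 1.303, 0.003]
scene 245 normal [0.2165 0.9763 0.0065] tilt deg 0.37 ctr [0.5351 0.214  0.2776] zrange [0.2264 0.3261]
```

Emit:
play_rows(series=[[0,0.001,-0.02,0,0,0],[0,0.001,-0.03,0,0,0],[0,0.001,-0.03,0,0,0],[0,0,-0.03,0,0,0],[0,0,-0.03,0,0,0],[0,0,-0.03,0,0,0],[0,0,-0.015,0,0,0],[0,0,-0.007,0,0,0]])

```text
clock: 24.43
tcp_pos: [0.5392, 0.2083, 0.0968]
orientation: [1.418, 0.812, 0.809]
force: [-0.8, 0.8, -1.0]
gripper_width: 0.0301
```

Emit:
play_rows(series=[[0,0,-0.004,0,0,0],[0,0,0,0,0,0],[0,0,0,0,0,0],[0,0,0,0,0,0]])

```text
clock: 24.77
tcp_pos: [0.5386, 0.2083, 0.0947]
orientation: [1.414, 0.812, 0.811]
force: [0.0, 0.3, -3.2]
gripper_width: 0.0297
```

```bash
python3 ob.py; python3 - <<'E'
from meas import *
ax('scene'); cap()
E
```

```text
t 24.77 q [-0.681, 0.977, -0.457, 2.139, 1.7, 1.935, -1.452] tcp [0.5386, 0.2083, 0.0947] w 0.0297
R [[0.504, 0.0, 0.864], [0.864, 0.001, -0.504], [-0.001, 1.0, -0.0]] F [0.02, 0.27, -3.16] M [0.757, 1.364, 0.004]
scene 158 normal [0.2126 0.9771 0.0114] tilt deg 0.65 ctr [0.536  0.2167 0.085 ] zrange [0.0349 0.1315]
topcap rim centre [0.4761 0.2411 0.1474] mean [0.5159 0.2182 0.1526] 248
```

Emit:
play_rows(series=[[0,0,-0.005,0,0,0],[0,0,-0.003,0,0,0],[0,0,0,0,0,0],[0,0,0,0,0,0],[0,0,0,0,0,0]])

```text
clock: 25.28
tcp_pos: [0.5381, 0.208, 0.0848]
orientation: [1.412, 0.815, 0.809]
force: [-0.2, 0.4, -3.0]
gripper_width: 0.0297
```

Emit:
play_rows(series=[[0,0,-0.001,0,0,0],[0,0,0,0,0,0],[0,0,0,0,0,0]])

```text
clock: 25.53
tcp_pos: [0.5381, 0.208, 0.0839]
orientation: [1.412, 0.815, 0.809]
force: [-0.9, 0.4, -3.1]
gripper_width: 0.0297
```

Emit:
play_rows(series=[[0,0,-0.001,0,0,0],[0,0,0,0,0,0],[0,0,0,0,0,0]])

```text
clock: 25.78
tcp_pos: [0.5381, 0.2081, 0.0829]
orientation: [1.412, 0.815, 0.809]
force: [0.5, -0.6, -2.4]
gripper_width: 0.03
```

Emit:
play_rows(series=[[0,0,-0.0007,0,0,0],[0,0,0,0,0,0],[0,0,0,0,0,0]])

```text
clock: 26.03
tcp_pos: [0.5381, 0.208, 0.0823]
orientation: [1.412, 0.815, 0.809]
force: [-0.8, 0.9, -1.4]
gripper_width: 0.0301
```

Emit:
play_rows(series=[[0,0,-0.0007,0,0,0],[0,0,0,0,0,0],[0,0,0,0,0,0]])

```text
clock: 26.28
tcp_pos: [0.5382, 0.208, 0.0822]
orientation: [1.411, 0.814, 0.81]
force: [-0.1, 1.1, 0.7]
gripper_width: 0.0299
```

Contact now carries the float's own weight. I'll release in stages.

Emit:
play_rows(series=[[0,0,0,0,0,0],[0,0,0,0,0,0]], newtons=20)

```text
clock: 26.45
tcp_pos: [0.5382, 0.208, 0.0821]
orientation: [1.411, 0.814, 0.81]
force: [-0.7, -0.2, 1.8]
gripper_width: 0.0299
```

Emit:
play_rows(series=[[0,0,0,0,0,0],[0,0,0,0,0,0],[0,0,0,0,0,0]], gripper=0.42)

```text
clock: 26.7
tcp_pos: [0.5381, 0.208, 0.0815]
orientation: [1.412, 0.815, 0.809]
force: [0.0, 0.4, -0.1]
gripper_width: 0.036
```

```bash
python3 ob.py; cat >> meas.py <<'E'
def cap():
    t=grab('top'); h=cv2.cvtColor(t['frame'],cv2.COLOR_RGB2HSV)
    ii=[(i,j) for j in range(185,265) for i in range(175,255)]; P=bydepth(t,ii); k=(P[:,2]>.125)&(P[:,2]<.16)&(h[185:265,175:255,2].ravel()>150)&(h[185:265,175:255,1].ravel()<60); P=P[k]
    print('topcap',np.median(P,0).round(4),'apex z',P[:,2].max().round(4),'ext',np.ptp(P,0).round(3),len(P))
E
python3 - <<'E'
from meas import *
for i in range(3): ax('scene'); cap()
E
```

```text
t 26.7 q [-0.687, 1.005, -0.448, 2.13, 1.703, 1.936, -1.468] tcp [0.5381, 0.208, 0.0815] w 0.036
R [[0.504, 0.003, 0.864], [0.864, 0.003, -0.504], [-0.004, 1.0, -0.001]] F [0.01, 0.37, -0.12] M [0.524, 0.905, -0.006]
scene 164 normal [0.1887 0.9815 0.0331] tilt deg 1.89 ctr [0.5343 0.2169 0.0723] zrange [0.0195 0.1201]
topcap [0.5169 0.2141 0.1405] apex z 0.1483 ext [0.044 0.046 0.021] 238
scene 163 normal [0.1854 0.982  0.0361] tilt deg 2.07 ctr [0.5342 0.2169 0.0725] zrange [0.022  0.1204]
topcap [0.5168 0.2141 0.1404] apex z 0.1483 ext [0.044 0.046 0.017] 238
scene 164 normal [0.1879 0.9816 0.0337] tilt deg 1.93 ctr [0.5342 0.2168 0.072 ] zrange [0.0218 0.1221]
topcap [0.5166 0.2141 0.141 ] apex z 0.1493 ext [0.044 0.046 0.02 ] 235
```

Emit:
play_rows(series=[[0,0,0,0,0,0],[0,0,0,0,0,0],[0,0,0,0,0,0]], gripper=0.5)

```text
clock: 27.25
tcp_pos: [0.5381, 0.2081, 0.0815]
orientation: [1.413, 0.815, 0.809]
force: [0.8, 0.1, -0.2]
gripper_width: 0.0425
```

```bash
python3 ob.py|head -1; python3 - <<'E'
from meas import *
for i in range(5): ax('scene'); cap()
E
```

```text
t 27.25 q [-0.687, 1.006, -0.448, 2.13, 1.703, 1.936, -1.469] tcp [0.5381, 0.2081, 0.0815] w 0.0425
scene 184 normal [0.1693 0.9843 0.0494] tilt deg 2.83 ctr [0.5331 0.2157 0.0715] zrange [0.0208 0.1207]
topcap [0.5143 0.209  0.14  ] apex z 0.1473 ext [0.044 0.044 0.018] 237
scene 185 normal [0.169  0.9844 0.0496] tilt deg 2.85 ctr [0.5328 0.2158 0.0713] zrange [0.0205 0.1193]
topcap [0.5142 0.2092 0.1405] apex z 0.1492 ext [0.043 0.044 0.02 ] 237
scene 185 normal [0.169  0.9844 0.0496] tilt deg 2.85 ctr [0.5334 0.2156 0.0719] zrange [0.0212 0.1203]
topcap [0.5142 0.2092 0.1404] apex z 0.1486 ext [0.044 0.044 0.018] 238
scene 184 normal [0.1691 0.9844 0.0496] tilt deg 2.84 ctr [0.5327 0.2158 0.0711] zrange [0.0195 0.1209]
topcap [0.5143 0.2093 0.1407] apex z 0.1469 ext [0.044 0.044 0.017] 234
scene 185 normal [0.169  0.9844 0.0496] tilt deg 2.85 ctr [0.5328 0.2158 0.0712] zrange [0.0204 0.1202]
topcap [0.5141 0.2091 0.1411] apex z 0.1483 ext [0.044 0.044 0.02 ] 237
```

```bash
python3 - <<'E'
from h import *
d=grab('wrist'); s=grab('scene')['frame']
save('w9',np.hstack([cv2.resize(d['frame'][150:420,140:440],(440,396)),cv2.resize(s[150:230,325:395],(346,396),interpolation=2)]))
E
```

```text
(no output)
```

View pics/w9.png

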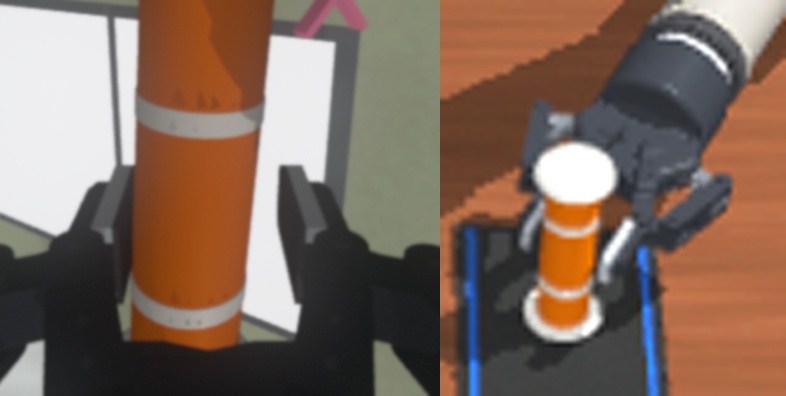

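The wrist crop shows the tube resting against the left (-y) pad: tube 135–250 px, pads at 130 and 285. I'll open in stages to see whether it comes free and settles, as it did before, or keeps following the pad.

Emit:
play_rows(series=[[0,0,0,0,0,0],[0,0,0,0,0,0]], gripper=0.6)

```text
clock: 28.02
tcp_pos: [0.5381, 0.208, 0.0816]
orientation: [1.412, 0.815, 0.809]
force: [0.5, 0.5, -0.4]
gripper_width: 0.0516
```

```bash
cat >> meas.py <<'E'
def wr():
    d=grab('wrist'); h=cv2.cvtColor(d['frame'],cv2.COLOR_RGB2HSV); m=cv2.inRange(h,(5,150,60),(22,255,255))
    for y in (220,290,340):
        x=np.where(m[y,150:420])[0]+150; print('wrist row',y,x.min(),x.max(),end='; ')
    print('pads at 281 -/+',round(2.5*arm.get_obs()['gripper_width']*500))
E
python3 ob.py|head -1; python3 - <<'E'
from meas import *
for i in range(3): ax('scene'); cap(); wr()
E
```

```text
t 28.02 q [-0.687, 1.005, -0.448, 2.13, 1.703, 1.936, -1.469] tcp [0.5381, 0.208, 0.0816] w 0.0516
scene 185 normal [0.1163 0.9887 0.0943] tilt deg 5.41 ctr [0.5317 0.2129 0.072 ] zrange [0.0219 0.1189]
topcap [0.5117 0.2036 0.1399] apex z 0.1506 ext [0.044 0.044 0.02 ] 235
wrist row 220 247 311; wrist row 290 223 301; wrist row 340 223 294; pads at 281 -/+ 64
scene 180 normal [0.1175 0.9887 0.0932] tilt deg 5.35 ctr [0.5318 0.2128 0.0723] zrange [0.0204 0.1213]
topcap [0.5118 0.2037 0.1405] apex z 0.1475 ext [0.044 0.044 0.019] 234
wrist row 220 247 311; wrist row 290 223 301; wrist row 340 223 294; pads at 281 -/+ 64
scene 183 normal [0.1143 0.9888 0.0959] tilt deg 5.51 ctr [0.5317 0.2128 0.072 ] zrange [0.0194 0.1219]
topcap [0.5117 0.2038 0.14  ] apex z 0.148 ext [0.044 0.044 0.018] 234
wrist row 220 247 311; wrist row 290 223 301; wrist row 340 223 294; pads at 281 -/+ 64
```

Emit:
play_rows(series=[[0,0,0,0,0,0],[0,0,0,0,0,0]], gripper=0.66)

```text
clock: 28.63
tcp_pos: [0.5381, 0.2081, 0.0816]
orientation: [1.412, 0.815, 0.809]
force: [0.7, 0.1, 0.4]
gripper_width: 0.0565
```

```bash
python3 ob.py|head -1; python3 - <<'E'
from meas import *
for i in range(4): ax('scene'); cap(); wr()
E
```

```text
t 28.63 q [-0.687, 1.005, -0.448, 2.13, 1.703, 1.936, -1.469] tcp [0.5381, 0.2081, 0.0816] w 0.0565
scene 188 normal [0.0991 0.9891 0.1091] tilt deg 6.27 ctr [0.5308 0.2127 0.0718] zrange [0.0209 0.1197]
topcap [0.511  0.2022 0.1396] apex z 0.1478 ext [0.046 0.045 0.021] 240
wrist row 220 247 309; wrist row 290 219 297; wrist row 340 218 289; pads at 281 -/+ 71
scene 187 normal [0.1056 0.989  0.1036] tilt deg 5.95 ctr [0.531  0.2127 0.0721] zrange [0.0219 0.1207]
topcap [0.5112 0.2016 0.14  ] apex z 0.1484 ext [0.046 0.043 0.02 ] 237
wrist row 220 246 309; wrist row 290 220 298; wrist row 340 219 290; pads at 281 -/+ 70
scene 183 normal [0.102  0.9891 0.1065] tilt deg 6.11 ctr [0.5313 0.2124 0.0719] zrange [0.0211 0.1217]
topcap [0.5115 0.2014 0.1398] apex z 0.1475 ext [0.044 0.046 0.018] 238
wrist row 220 247 309; wrist row 290 219 298; wrist row 340 218 290; pads at 281 -/+ 71
scene 187 normal [0.1042 0.989  0.1047] tilt deg 6.01 ctr [0.5311 0.2126 0.0719] zrange [0.0219 0.1221]
topcap [0.5111 0.2015 0.1397] apex z 0.147 ext [0.046 0.045 0.018] 237
wrist row 220 247 309; wrist row 290 219 298; wrist row 340 218 290; pads at 281 -/+ 70
```

The pads went 2.5 mm further each side and the float stopped following. It now rocks freely at a small steady lean with clear gaps (219 against 210 px), so it stands by itself. I'll open fully and watch.

Emit:
play_rows(series=[[0,0,0,0,0,0],[0,0,0,0,0,0],[0,0,0,0,0,0],[0,0,0,0,0,0]], gripper=1)

```text
clock: 29.57
tcp_pos: [0.5381, 0.208, 0.0816]
orientation: [1.412, 0.815, 0.809]
force: [0.7, -0.7, -0.9]
gripper_width: 0.0852
```

```bash
python3 ob.py|head -1; python3 - <<'E'
from meas import *
for i in range(5): ax('scene'); cap(); wr()
E
```

```text
t 29.57 q [-0.687, 1.005, -0.448, 2.13, 1.703, 1.936, -1.469] tcp [0.5381, 0.208, 0.0816] w 0.0852
scene 187 normal [0.0943 0.9891 0.1132] tilt deg 6.5 ctr [0.5309 0.2123 0.0728] zrange [0.0217 0.1215]
topcap [0.5114 0.2019 0.1398] apex z 0.1476 ext [0.046 0.046 0.02 ] 237
wrist row 220 247 309; wrist row 290 227 298; wrist row 340 219 290; pads at 281 -/+ 107
scene 183 normal [-0.0853 -0.989  -0.1209] tilt deg -6.94 ctr [0.531  0.2121 0.0727] zrange [0.0225 0.1205]
topcap [0.5115 0.2017 0.1399] apex z 0.1483 ext [0.044 0.046 0.02 ] 237
wrist row 220 247 309; wrist row 290 226 298; wrist row 340 219 290; pads at 281 -/+ 107
scene 187 normal [0.1004 0.9891 0.1079] tilt deg 6.19 ctr [0.531  0.2123 0.0733] zrange [0.0243 0.1219]
topcap [0.5112 0.2019 0.1395] apex z 0.1473 ext [0.046 0.046 0.019] 236
wrist row 220 247 309; wrist row 290 225 297; wrist row 340 219 290; pads at 281 -/+ 107
scene 186 normal [0.099  0.9891 0.1091] tilt deg 6.26 ctr [0.5307 0.2124 0.0727] zrange [0.0217 0.1216]
topcap [0.5113 0.2015 0.1401] apex z 0.148 ext [0.047 0.046 0.019] 239
wrist row 220 247 309; wrist row 290 226 298; wrist row 340 219 290; pads at 281 -/+ 107
scene 185 normal [0.0928 0.9891 0.1145] tilt deg 6.57 ctr [0.5312 0.2122 0.0729] zrange [0.0226 0.1202]
topcap [0.5113 0.2015 0.14  ] apex z 0.1486 ext [0.046 0.046 0.021] 238
wrist row 220 247 309; wrist row 290 226 297; wrist row 340 219 290; pads at 281 -/+ 107
```

It's entirely free and still. Backing straight out.

Emit:
play_rows(series=[[-0.006,0.0035,0,0,0,0],[-0.012,0.007,0,0,0,0],[-0.0173,0.0101,0,0,0,0],[-0.0173,0.0101,0,0,0,0],[-0.0173,0.0101,0,0,0,0],[-0.0173,0.0101,0,0,0,0],[-0.0173,0.0101,0,0,0,0]])

```text
clock: 30.9
tcp_pos: [0.4323, 0.2698, 0.0815]
orientation: [1.412, 0.815, 0.809]
force: [-0.4, -0.5, 0.4]
gripper_width: 0.0855
```

```bash
python3 ob.py; python3 - <<'E'
from meas import *
for i in range(2): ax('scene'); cap()
E
```

```text
t 30.9 q [-0.941, 1.012, -0.467, 2.108, 1.43, 1.968, -1.553] tcp [0.4323, 0.2698, 0.0815] w 0.0855
R [[0.503, 0.003, 0.864], [0.864, 0.003, -0.503], [-0.004, 1.0, -0.001]] F [-0.41, -0.52, 0.45] M [0.508, 0.919, 0.004]
scene 185 normal [-0.0892 -0.9891 -0.1176] tilt deg -6.75 ctr [0.5311 0.2121 0.073 ] zrange [0.021  0.1207]
topcap [0.5113 0.2012 0.1398] apex z 0.1489 ext [0.044 0.046 0.018] 238
scene 186 normal [-0.0894 -0.9891 -0.1174] tilt deg -6.74 ctr [0.5308 0.2122 0.0728] zrange [0.0213 0.1214]
topcap [0.5113 0.2014 0.1398] apex z 0.1474 ext [0.046 0.046 0.018] 239
```

```bash
python3 - <<'E'
from meas import *
q={'top':[(139,199),(421,211),(288,163)]}
old=cv2.imread('pics/top0.png')[:,:,::-1]; new=grab('top'); f=new['frame']
for n,(x,y) in zip(('tumbler','phone','clapper','empty float'),[(139,199),(421,211),(288,163),(281,222)]):
    a=old[y-30:y+30,x-32:x+32].astype(np.float32).mean(2); b=f[y-30:y+30,x-32:x+32].astype(np.float32).mean(2)
    print(n,'shift px',np.round(cv2.phaseCorrelate(a,b)[0],2))
cap(); s=ax('scene'); save('end',np.hstack([cv2.resize(s['frame'][100:280,180:460],(500,321)),cv2.resize(f[140:300,120:320],(300,240)).repeat(1,0) if 0 else cv2.resize(f[140:300,150:310],(300,321))]))
print(arm.get_obs()['clock'])
E
```

```text
tumbler shift px [ 0.02 -0.01]
phone shift px [-0.08  0.01]
clapper shift px [0.02 0.01]
empty float shift px [0.   0.01]
topcap [0.5113 0.2018 0.1398] apex z 0.1499 ext [0.046 0.046 0.023] 238
scene 188 normal [0.0999 0.9891 0.1083] tilt deg 6.22 ctr [0.5309 0.2123 0.073 ] zrange [0.0208 0.1202]
31.25
```

View pics/end.png

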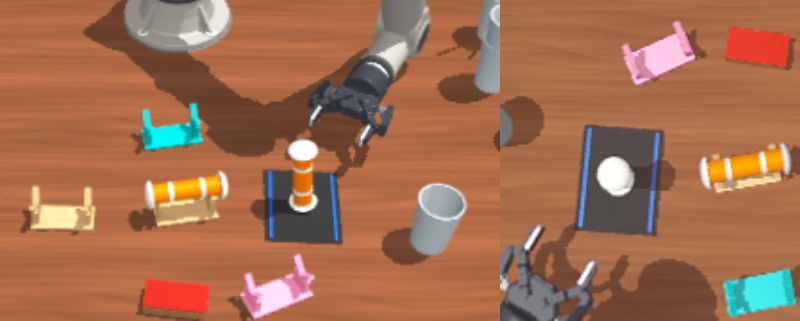

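The float stands on the mat (left crop (303,178)). The empty one lies in its cradle (187,190), the bystanders have not moved, and the hand is well clear. Handing in.

```bash
python3 -c "
from workcell import job; print(job.hand_in())"
```

```text
the job is handed in; nothing more can be done
None
```

The weighted float is standing by itself on the mat, heavy end down, and the job is handed in at about 31 s. It leans about 6–7° towards -y instead of standing straight.

- **Finding the weight:** The right-hand float pulled down with about 2.5 N in the grip, so it is the one with the slug. The moment pointed to the same end each time I measured it, at two tool headings and after a new grip.
- **Placing it:** After the first placing the float leaned about 8°, so I picked it up again, took a fresh grip in its own cradle, and set it down a second time with a staged release.
- **The lean:** It followed one pad as the gripper opened, then came free and held that lean for over 2 s, including after the hand had backed away. I could not tell why it settles off vertical, and it is close to the 7° you give as its righting limit.
- **Everything else:** The empty float was never touched and still lies in its cradle. The tumbler, the phone and the wood block moved less than 0.1 pixel in the top view. No high forces showed in the readings.

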